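Swap the open tray of a desktop drawer unit

ROBOT

A 6-joint arm with a two-finger parallel gripper is mounted at the origin on a cart in front of the work surface, level with it; the furniture and walls round the work are solid. World frame = base frame: x ahead of the robot, y to its left, z up, the work surface at z = 0. Lengths are in m, angles in rad, forces in N, time in s.
With the tool pointing down it reaches from about 0.275 to 0.825 m from the base axis. Payload 5.2 kg.
Tool frame: the origin (TCP) lies on the centre line of the jaws, within the pads' length; the fingertips stand 19 mm ahead of it and the grasp point (between the pads) is the TCP; z points along the fingers, y is the line along which they close (so a half turn about z gives the same grasp; the last joint's range is limited). The gripper opens to 93 mm and grips with 3 to 60 N. Pads are 15 mm wide; open, the fingers measure 128 mm over their backs; the gripper's body (75 mm by 188 mm) begins 65 mm behind the grasp point.
Start: joints at [1.14, 0.259, 1.535, -0, 1.348, -0.203], TCP at [0.124, 0.536, 0.238] pointing down, gripper open.
Joint ranges: [-3.14, 3.14], [-0.91, 2.08], [0.19, 2.58], [-1.22, 4.36], [0.22, 2.71], [-3.12, 3.12]. Speed limits (rad/s): [2.57, 2.57, 3.14, 3.14, 3.14, 3.14].

INTERFACE

Orientations are given as a rotation vector (axis times angle).
In Python, from workcell import manip, cams, ticket gives the robot as it stands.
- The arm moves only by the tool carry_out, never from a script. Its argument "rows" is a list of rows, each a list of 5 numbers: the opening, from 0 (shut) to 1 (fully open), then the shift along the tool's x, y, z in mm, then the turn about the tool's z in degrees. In form: [[hand, x, y, z, twist], ...]. A call has exactly 8 rows; each row shifts and turns the commanded pose from where the row before left it, along the tool's axes as they then stand; what a row does not reach is not made up. A row lasts 1/8 s, in which the tool goes at most 62.5 mm and 10.7 degrees, less where a joint would pass 70% of its speed; a pose out of reach is approached as far as the arm can. A call is refused whole if a number of a shift passes 62.5 or a number of a turn 10.7, either way. A call with a gripper value outside its range is refused whole. The fingers move at their own pace and stop on an object; "grip_force" is the grip in N (left out, the last holds). Time passes only in rows, so rows that do not move let the fingers close, or fill a call up. It gives the time, the measured TCP pose, the force, the opening and the grip force at its end, in the units of the state.
- manip.state(): the state, without advancing time (a new reading comes with each control period).
- cams.snapshot(name): name is "scene" or "top" or "wrist"; returns a dict with "color" (384x512x3 uint8, red, green, blue), "depth" (384x512 float32, m along the optical axis (not along the pixel's ray), 0 where there is no reading), "fx", "fy", "cx", "cy" (pixels), "k1" (the pictures are not rectified: a ray, as slopes to the right and down, at radius r is drawn at 1 + k1 r^2 times it, then the intrinsics apply), "T" (4x4, takes a point from camera to world coordinates); the wrist camera has in their place "T_tool_cam" (4x4, takes a point from camera to tool coordinates, whose origin is the TCP and whose axes are the flange's). Camera axes: x right, y down, z forward; pixel columns grow to the right and rows downward; lengths in m; the calibration is good to about 2 mm. A picture is of the moment at which its call begins: read the wrist's pose just before it.
- ticket.hand_in(): hands the job in; it is judged then, once.
The state is a dict: "time": time; "joint_positions": joint angles; "joint_vel": joint speeds; "tau": joint torques, N m; "position": TCP position; "tool_rot": TCP orientation; "contact_force": force on the tool from outside, world axes, zero at the start; "moment": the same for the moment, N m; "grip_width": finger opening in m; "finger_force": force on a finger pad.
Only numpy, scipy, OpenCV 4.12 (cv2) and the standard library are available. Lean on these libraries where they do the work, as an engineer would, in place of code of your own. Each camera call takes 0.05 s, during which the arm holds its last target. There are 200 camera calls.

TASK

First push the orange tray, which was left open, fully home into the small grey drawer unit. Then hook a fingertip behind the upright lip of the blue tray and draw that tray out all the way to its stop. Pinch and lift nothing, leave the white tray shut and the other things where they are, and keep what lies in the trays inside them.

Things in the scene. Friction and masses are not known exactly. Their poses are not given: they have to be found in the camera images.
- blue_lip (a point): top middle of the blue tray's upright pull lip (72 mm wide in y, 8 mm thick in x, top 42 mm above the desk; point midway through the thickness). x points into the housing, the way the tray shuts; y along the lip; z up. Behind the lip is an open-topped finger pocket, 40 mm clear from lip to tray face; its floor is 9.5 mm above the desk
- orange_lip (a point): top middle of the orange tray's upright pull lip (72 mm wide in y, 8 mm thick in x, top 42 mm above the desk; point midway through the thickness). x points into the housing, the way the tray shuts; y along the lip; z up. Behind the lip is an open-topped finger pocket, 40 mm clear from lip to tray face; its floor is 9.5 mm above the desk
- white_lip (a point): top middle of the white tray's upright pull lip (72 mm wide in y, 8 mm thick in x, top 42 mm above the desk; point midway through the thickness). x points into the housing, the way the tray shuts; y along the lip; z up. Behind the lip is an open-topped finger pocket, 40 mm clear from lip to tray face; its floor is 9.5 mm above the desk
- blue_tray (a joint): how far the blue tray stands out, m: 0 fully home, 0.08 fully out at its stop; grows as the tray comes out along -x of its lip. It slides on a straight level rail with about 1.5 N of friction plus light damping (4 N per m/s), no spring, and stays where it is left. At the start it is shut or nearly so.
- orange_tray (a joint): how far the orange tray stands out, m: 0 fully home, 0.08 fully out at its stop; grows as the tray comes out along -x of its lip. It slides on a straight level rail with about 1.5 N of friction plus light damping (4 N per m/s), no spring, and stays where it is left. At the start it stands 50 to 75 mm out.
- white_tray (a joint): how far the white tray stands out, m: 0 fully home, 0.08 fully out at its stop; grows as the tray comes out along -x of its lip. It slides on a straight level rail with about 1.5 N of friction plus light damping (4 N per m/s), no spring, and stays where it is left. At the start it is shut or nearly so; to be left so.
- blue_module: grey housing of the blue tray, 130 (x) x 75 (y) x 58 (z) mm, fixed to the desk; origin at the centre of its underside. -x is its open front, where the tray comes out. The three housings stand side by side in one row 75.5 mm apart, in any order, facing the same way
- magnet_mid (a point): centre of a nickel block magnet, 27x27x10 mm, lying loose in the blue tray
- puck_mid (a point): centre of a black sensor puck with a yellow tag, 38x44x17 mm, lying loose in the orange tray
- tape_mid (a point): centre of a roll of cream tape, 60 mm across, 19 mm high, lying loose on the roof of the white tray's housing (its top 77 mm above the desk)
- flux_mid (a point): centre of a small green-lidded tub, 41 mm across, 29 mm high, loose on the desk left of the unit
- spool_mid (a point): centre of a reel of solder wire with green flanges, 60 mm across, 43 mm high, loose on the desk right of and in front of the unit

How it is judged:
By the outcome, as a careful person would: the job done as asked, in the order asked, and still so for the second after the job is handed in, with the robot touching nothing.
It also fails if it takes over 38 s, if anything falls off the work surface, if the arm or the gripper's body presses on something with over 40 N, if the wrist force passes 120 N, or if a joint passes its speed limit or range.

## Working session

There is one attempt and no reset: what is moved stays moved. The work goes in short steps, Python scripts to look and compute and a tool call to move; the robot and the scene stay as the last step left them, time stands still between calls to the robot, and variables do not carry over. Pictures are saved under pics/ and viewed, at most 10 in all, crops included, and the job is handed in when it is done.

Besides the shell and the picture viewer there is one more tool, called after "Call:" as name(argument=value, ...), one argument or row to a line, values as JSON. carry_out: Moves the arm, as the interface text tells. Its arguments: {"type":"object","properties":{"rows":{"type":"array"},"grip_force":{"type":"number"}},"required":["rows"]}

```bash
mkdir -p pics
cat > h.py <<'E'
import numpy as np, cv2
from workcell import manip, cams, ticket
def T_of(s):
    c=s
    T=np.eye(4);T[:3,:3]=cv2.Rodrigues(np.array(c["tool_rot"],float))[0];T[:3,3]=c["position"];return T
def cloud(d,T):
    h,w=d["depth"].shape
    D=np.array([d["k1"],0,0,0],float);K=np.array([[d["fx"],0,d["cx"]],[0,d["fy"],d["cy"]],[0,0,1]],float)
    u,v=np.meshgrid(np.arange(w,dtype=np.float32),np.arange(h,dtype=np.float32))
    p=cv2.undistortPoints(np.stack([u,v],-1).reshape(-1,1,2),K,D).reshape(h,w,2)
    z=d["depth"];P=np.dstack([p[...,0]*z,p[...,1]*z,z])
    P=P@T[:3,:3].T+T[:3,3];P[z==0]=np.nan;return P
E
python3 - <<'E'
from h import *
s=manip.state();print(s)
ims=[]
for n in("scene","top"):
    d=cams.snapshot(n);np.savez("%s0.npz"%n,**d);cv2.imwrite("pics/%s0.png"%n,d["color"][...,::-1])
    print(n,np.round(d["T"],3),d["k1"])
E
```

```text
{'time': 0.0, 'joint_positions': array([ 1.14017524e+00,  2.59358290e-01,  1.53610378e+00,  1.23234482e-05,
        1.34798076e+00, -2.02788911e-01]), 'joint_vel': array([-1.93511483e-06, -6.77731975e-04,  1.46626380e-03,  5.41579014e-04,
       -1.97662449e-03, -4.99183001e-04]), 'tau': array([ 1.00953454e-03, -4.37312973e+01, -2.84002018e+01,  7.20519363e-02,
        4.13041993e-02, -1.13200590e-04]), 'position': array([0.12397265, 0.53531403, 0.23680114]), 'tool_rot': array([-3.57041762e-01, -3.12064515e+00,  2.75531572e-03]), 'contact_force': array([0.22686917, 0.12865156, 0.47866431]), 'moment': array([-0.0018419 , -0.00529006,  0.01127367]), 'finger_force': 0.0, 'grip_width': 0.09293935663090325}
scene [[-0.9   -0.325  0.291  0.259]
 [-0.436  0.65  -0.623  0.351]
 [ 0.013 -0.687 -0.726  0.706]
 [ 0.     0.     0.     1.   ]] 0.03015998520043568
top [[ 0.046 -0.977  0.208  0.268]
 [-0.999 -0.046  0.003 -0.205]
 [ 0.006 -0.208 -0.978  1.261]
 [ 0.     0.     0.     1.   ]] -0.015989530887204482
```

View pics/scene0.png

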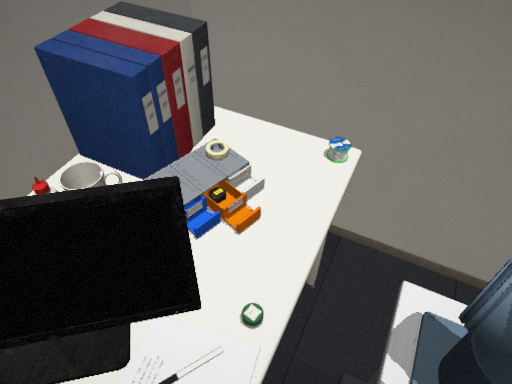

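View pics/top0.png

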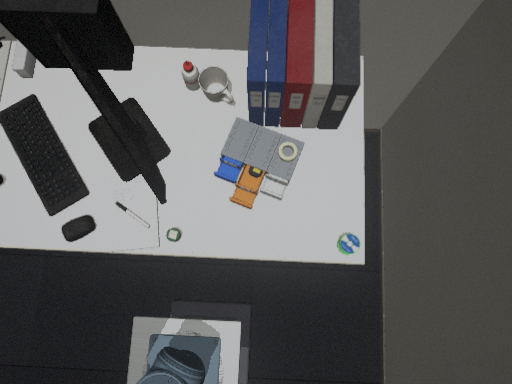

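The unit lies around (260,150) in the top view, with the blue tray on the left (lip ~(229,178)), orange in the middle and open (lip ~(243,203)), and white on the right (lip ~(272,194)). The monitor's edge is at about (160,190).

Run:
```python
from h import *
for n in("top","scene"):
    d=dict(np.load(n+"0.npz"));P=cloud(d,d["T"]);np.save(n+"P.npy",P)
    hsv=cv2.cvtColor(d["color"],cv2.COLOR_RGB2HSV)
    H,S,V=[hsv[...,i].astype(int) for i in range(3)]
    roi=np.zeros(H.shape,bool)
    if n=="top": roi[115:215,205:310]=1
    else: roi[135:240,140:270]=1
    roi&=(P[...,2]>0.002)&(P[...,2]<0.085)
    for c,m in(("orange",(H>5)&(H<17)&(S>180)),("blue",(H>105)&(H<125)&(S>180))):
        m=m&roi;q=P[m];print(n,c,m.sum());
        # lip: points z 36..47mm & front
        l=q[(q[:,2]>.035)&(q[:,2]<.05)];print(np.round(l[np.argsort(l[:,0])][:25],3).tolist())
    # roof rectangle
    m=roi&(P[...,2]>.052)&(P[...,2]<.066)&(S<60)
    pts=(P[m][:,:2]*1000).astype(np.float32);r=cv2.minAreaRect(pts);print("roof",r,np.round(cv2.boxPoints(r)),np.median(P[m][:,2]))
P=np.load("topP.npy")
# obstacles height map around
b=P.reshape(-1,3);b=b[np.isfinite(b[:,0])]
for x in np.arange(0.1,0.9,.05):
    print("%.2f"%x,[int(1000*b[(abs(b[:,0]-x)<.025)&(abs(b[:,1]-y)<.025)][:,2].max(initial=-9)) for y in np.arange(.6,-.61,-.05)])
```

```text
top orange 0
[]
top blue 0
[]
roof ((697.9141235351562, -209.174072265625), (227.39813232421875, 210.00299072265625), 71.40450286865234) [[ 562. -283.]
 [ 761. -350.]
 [ 834. -135.]
 [ 635.  -68.]] 0.05945129847748487
scene orange 1146
[[0.487, -0.166, 0.037], [0.487, -0.166, 0.04], [0.488, -0.162, 0.037], [0.488, -0.163, 0.04], [0.488, -0.158, 0.041], [0.488, -0.158, 0.037], [0.489, -0.165, 0.041], [0.49, -0.171, 0.037], [0.49, -0.162, 0.04], [0.49, -0.157, 0.038], [0.49, -0.168, 0.04], [0.491, -0.148, 0.036], [0.491, -0.159, 0.039], [0.492, -0.154, 0.037], [0.492, -0.165, 0.039], [0.492, -0.161, 0.04], [0.493, -0.156, 0.037], [0.493, -0.151, 0.039], [0.493, -0.151, 0.035], [0.493, -0.158, 0.039], [0.493, -0.147, 0.036], [0.493, -0.153, 0.041], [0.494, -0.148, 0.038], [0.495, -0.15, 0.039], [0.495, -0.14, 0.035]]
scene blue 896
[[0.564, -0.115, 0.036], [0.565, -0.114, 0.037], [0.565, -0.114, 0.04], [0.566, -0.11, 0.037], [0.566, -0.107, 0.04], [0.567, -0.112, 0.038], [0.567, -0.108, 0.042], [0.567, -0.117, 0.04], [0.567, -0.107, 0.036], [0.567, -0.113, 0.04], [0.568, -0.105, 0.037],
[... 1697 characters left out ...]
, 8, 7, 49, 60, 56, 58, 58, 9, 8, 8, 8, 3, -9000]
0.60 [13, 20, 24, 22, 23, 6, 13, 20, 203, 342, 340, 8, 8, 46, 61, 66, 64, 64, 64, 9, 8, 9, 9, 4, -9000]
0.65 [20, 21, 21, 22, 17, 6, 16, 177, 342, 341, 305, 8, 8, 59, 65, 66, 66, 85, 83, 8, 7, 7, 8, 5, -9000]
0.70 [21, 21, 21, 18, 7, 17, 103, 342, 341, 318, 17, 8, 7, 8, 65, 65, 65, 80, 81, 60, 7, 11, 7, 5, -9000]
0.75 [21, 20, 21, 9, 7, 16, 342, 343, 327, 17, 8, 8, 9, 8, 65, 315, 314, 317, 316, 315, 316, 316, 8, 6, -9000]
0.80 [23, 22, 14, 7, 7, 216, 342, 342, 18, 9, 7, 8, 7, 100, 85, 316, 317, 316, 316, 316, 317, 316, 8, 2, -9000]
0.85 [12, 15, 9, 9, 232, 342, 342, 286, 8, 7, 7, 88, 99, 97, 98, 315, 317, 315, 316, 317, 317, 316, 6, 0, -9000]
```

Run:
```python
from h import *
s=manip.state();T=T_of(s);print(np.round(T,3))
d=cams.snapshot("wrist");print(np.round(d["T_tool_cam"],3))
R=T[:3,:3]
yaw=np.arctan2(R[1,0],R[0,0]);print("yaw toolx",np.degrees(yaw),"toolY",np.degrees(np.arctan2(R[1,1],R[0,1])))
for w in([.42,-.1,.25],[.46,-.13,.25]): print(np.round(R.T@(np.array(w)-T[:3,3])*1000,1))
P=np.load("sceneP.npy");d=dict(np.load("scene0.npz"))
hsv=cv2.cvtColor(d["color"],cv2.COLOR_RGB2HSV);H,S,V=[hsv[...,i].astype(int) for i in range(3)]
a=np.radians(-20.1);X=np.array([np.cos(a),np.sin(a)]);Y=np.array([-X[1],X[0]])
roi=np.zeros(H.shape,bool);roi[135:240,140:270]=1
for c,m in(("orange",(H>5)&(H<17)&(S>180)),("blue",(H>105)&(H<125)&(S>180))):
    q=P[m&roi];l=q[(q[:,2]>.037)&(q[:,2]<.05)];u=l[:,:2]@X;v=l[:,:2]@Y;f=u<u.min()+.025
    print(c,u[f].min(),u[f].max(),v[f].min(),v[f].max(),np.median(l[f,2]),np.polyfit(v[f],u[f],1))
```

```text
[[-0.974  0.226 -0.001  0.124]
 [ 0.226  0.974 -0.001  0.535]
 [ 0.    -0.002 -1.     0.237]
 [ 0.     0.     0.     1.   ]]
[[-0.    -0.962 -0.272  0.076]
 [ 1.    -0.    -0.001 -0.001]
 [ 0.001 -0.272  0.962 -0.148]
 [ 0.     0.     0.     1.   ]]
yaw toolx 166.95060422304866 toolY 76.95063092741718
[-431.8 -552.2  -12.3]
[-477.6 -572.4  -12.3]
orange 0.5124172050746489 0.5210481247700558 0.007553536647014672 0.07934948751266324 0.03973229018261215 [-0.00262087  0.5164008 ]
blue 0.5669197483825724 0.5766125326440865 0.08507787189499086 0.15485138972230802 0.03954526048769785 [-0.01125426  0.57236715]
```

Call:
carry_out(
  rows=[
    [0,-14,-18,-1,0],
    [0,-28,-35,-1,0],
    [0,-28,-35,-1,0],
    [0,-28,-35,-1,0],
    [0,-28,-35,-1,0],
    [0,-28,-35,-1,0],
    [0,-28,-35,-1,0],
    [0,-28,-35,-1,0],
  ],
  grip_force=20,
)

```text
time: 1.15
position: [0.2696, 0.2308, 0.2456]
tool_rot: [0.356, 3.121, 0.0]
contact_force: [0.8, -0.8, -0.5]
grip_width: 0.0176
finger_force: 0.0
```

Call:
carry_out(
  rows=[
    [0,-28,-35,-1,0],
    [0,-28,-35,-1,0],
    [0,-28,-35,-1,0],
    [0,-28,-35,-1,0],
    [0,-28,-35,-1,0],
    [0,-28,-35,-1,0],
    [0,-28,-35,0,0],
    [0,-20,-25,0,7],
  ],
)

```text
time: 2.15
position: [0.4193, -0.0815, 0.2515]
tool_rot: [-0.553, -3.092, 0.0]
contact_force: [1.1, 1.1, -0.4]
grip_width: 0.0005
finger_force: 0.0
```

```bash
cat > look.py <<'E'
from h import *
import sys
a=np.radians(-20.1);X=np.array([np.cos(a),np.sin(a)]);Y=np.array([-X[1],X[0]])
n=sys.argv[1]
s=manip.state();T=T_of(s);d=cams.snapshot("wrist")
p=T[:2,3];print("t",s["time"],"tcp",np.round(T[:3,3],4),"u,v",p@X,p@Y,"toolY deg",np.degrees(np.arctan2(T[1,1],T[0,1])),"F",np.round(s["contact_force"],1),s["grip_width"])
cv2.imwrite("pics/%s.png"%n,d["color"][...,::-1])
P=cloud(d,T@d["T_tool_cam"]);np.save(n+".npy",P)
hsv=cv2.cvtColor(d["color"],cv2.COLOR_RGB2HSV);H,S,V=[hsv[...,i].astype(int) for i in range(3)]
U=P[...,:2]@X;W=P[...,:2]@Y;Z=P[...,2]
def rep(c,m):
    for lo,hi in((.034,.05),):
        k=m&(Z>lo)&(Z<hi)
        if k.sum()<20: print(c,"few");continue
        u=U[k];v=W[k];f=u<np.percentile(u,1)+.012
        print(c,k.sum(),"u",np.round(np.percentile(u[f],[1,50,99]),4),"v",np.round(np.percentile(v[f],[1,50,99]),4),"z",np.median(Z[k][f]),"fit",np.polyfit(v[f],u[f],1))
rep("orange",(H>5)&(H<17)&(S>170));rep("blue",(H>105)&(H<125)&(S>170))
rep("white",(S<50)&(V>120)&(W<0.006)&(W>-.08)&(U<.66))
E
python3 look.py w1
```

```text
t 2.15 tcp [ 0.4193 -0.0815  0.2515] u,v 0.4217489344904754 0.06759492942067045 toolY deg 69.71504185471221 F [ 1.1  1.1 -0.4] 0.0005117797783859876
orange 77 u [0.5127 0.5158 0.5199] v [0.0055 0.0157 0.0259] z 0.042590043440255465 fit [-0.02762055  0.51638108]
blue 182 u [0.5014 0.5082 0.5133] v [-0.3233 -0.3079 -0.2883] z 0.044804146193095695 fit [-0.00529994  0.50640803]
white few
```

View pics/w1.png

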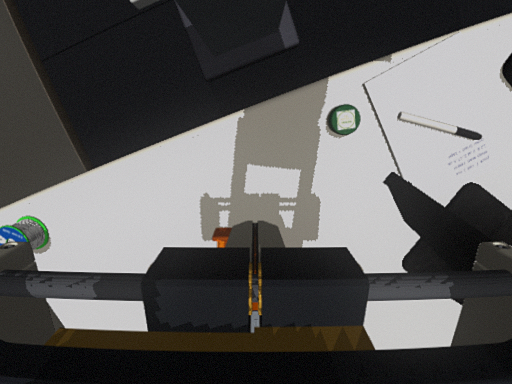

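The wrist view looks back toward the robot: the closed fingers are at about (255,280) and a corner of the orange lip shows at (222,236). Its front face at u≈0.513 agrees with the scene view, and z is 42 mm. I'll go down in front of the orange lip.

Call:
carry_out(
  rows=[
    [0,-20,-6,10,0],
    [0,-22,-9,30,0],
    [0,-21,-9,40,0],
    [0,0,0,40,0],
    [0,0,0,40,0],
    [0,0,0,34,0],
    [0,0,0,20,0],
    [0,0,0,0,0],
  ],
)

```text
time: 3.2
position: [0.4683, -0.1228, 0.0362]
tool_rot: [-0.545, -3.09, -0.002]
contact_force: [0.3, 0.2, 0.5]
grip_width: 0.0006
finger_force: 0.0
```

```bash
python3 look.py w2
```

```text
t 3.2 tcp [ 0.4683 -0.1228  0.0362] u,v 0.481997970764801 0.04562845123046052 toolY deg 69.9798973291443 F [0.3 0.2 0.5] 0.0006121267343342658
orange few
blue few
white few
```

Call:
carry_out(
  rows=[
    [0,-6,0,0,0],
    [0,-8,0,0,0],
    [0,-6,0,0,0],
    [0,-4,0,0,0],
    [0,-5,0,0,0],
    [0,-6,0,0,0],
    [0,-6,0,0,0],
    [0,-6,0,0,0],
  ],
)

```text
time: 4.25
position: [0.5142, -0.1398, 0.0375]
tool_rot: [-0.547, -3.093, -0.0]
contact_force: [-1.0, 0.8, 0.9]
grip_width: 0.0002
finger_force: 0.8
```

Call:
carry_out(
  rows=[
    [0,-6,0,0,0],
    [0,-6,0,0,0],
    [0,-6,0,0,0],
    [0,-5,0,0,0],
    [0,-3,0,0,0],
    [0,-2,0,0,0],
    [0,0,0,0,0],
    [0,0,0,0,0],
  ],
)

```text
time: 5.25
position: [0.5404, -0.1498, 0.0378]
tool_rot: [0.547, 3.093, -0.001]
contact_force: [-0.6, 0.4, 0.1]
grip_width: 0.0008
finger_force: 0.2
```

```bash
cat > st.py <<'E'
from h import *
import math
a=np.radians(-20.1);X=np.array([np.cos(a),np.sin(a)]);Y=np.array([-X[1],X[0]])
s=manip.state();p=s["position"];f=s["contact_force"]
print(s["time"],"u %.4f v %.4f z %.4f"%(p[:2]@X,p[:2]@Y,p[2]),"Fu,Fv,Fz",np.round([f[:2]@X,f[:2]@Y,f[2]],1))
E
python3 st.py
python3 - <<'E'
from h import *
d=cams.snapshot("scene");im=cv2.resize(d["color"][135:245,140:275,::-1],None,fx=5,fy=5);cv2.imwrite("pics/s1.png",im)
E
```

```text
5.25 u 0.5590 v 0.0450 z 0.0378 Fu,Fv,Fz [-0.7  0.1  0.1]
```

View pics/s1.png

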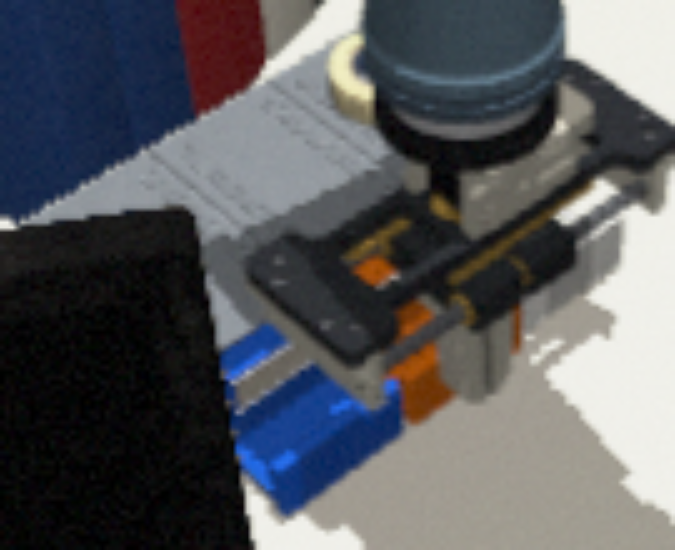

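The picture shows the orange lip level with the blue one, still moving freely with no stop force. I'll keep pushing in small steps.

Call:
carry_out(
  rows=[
    [0,-2,0,0,0],
    [0,-2,0,0,0],
    [0,-1,0,0,0],
    [0,-1,0,0,0],
    [0,-1,0,0,0],
    [0,-1,0,0,0],
    [0,0,0,0,0],
    [0,0,0,0,0],
  ],
)

```text
time: 6.3
position: [0.5479, -0.1523, 0.0377]
tool_rot: [0.547, 3.093, -0.0]
contact_force: [-1.0, -0.8, 0.1]
grip_width: 0.0007
finger_force: 0.3
```

```bash
python3 st.py
```

```text
6.3 u 0.5669 v 0.0453 z 0.0377 Fu,Fv,Fz [-0.7 -1.1  0.1]
```

Call:
carry_out(
  rows=[
    [0,-1,0,0,0],
    [0,-1,0,0,0],
    [0,-1,0,0,0],
    [0,-1,0,0,0],
    [0,0,0,0,0],
    [0,0,0,0,0],
    [0,0,0,0,0],
    [0,0,0,0,0],
  ],
)

```text
time: 7.3
position: [0.5504, -0.1531, 0.0376]
tool_rot: [-0.546, -3.091, -0.001]
contact_force: [-5.0, 1.4, 4.1]
grip_width: 0.0005
finger_force: 2.6
```

```bash
python3 st.py
```

```text
7.3 u 0.5695 v 0.0453 z 0.0376 Fu,Fv,Fz [-5.1 -0.4  4.1]
```

Force is rising and the tool lags, so this looks like the stop. I'll confirm with a bit more push.

Call:
carry_out(
  rows=[
    [0,-1,0,0,0],
    [0,-1,0,0,0],
    [0,-1,0,0,0],
    [0,0,0,0,0],
    [0,0,0,0,0],
    [0,0,0,0,0],
    [0,0,0,0,0],
    [0,0,0,0,0],
  ],
)

```text
time: 8.3
position: [0.5506, -0.1532, 0.0374]
tool_rot: [-0.544, -3.086, -0.002]
contact_force: [-13.0, 3.0, 11.2]
grip_width: 0.0004
finger_force: 6.6
```

```bash
python3 st.py
```

```text
8.3 u 0.5697 v 0.0454 z 0.0374 Fu,Fv,Fz [-13.2  -1.6  11.2]
```

Run:
```python
from h import *
a=np.radians(-20.1);X=np.array([np.cos(a),np.sin(a)]);Y=np.array([-X[1],X[0]])
for n in("top","scene"):
    P=np.load(n+"P.npy").reshape(-1,3);m=(P[:,2]>.06)&(P[:,0]>.4)&(P[:,0]<.72)&(P[:,1]>-.09)&(P[:,1]<.25)
    q=P[m];u=q[:,:2]@X;v=q[:,:2]@Y
    for lo in np.arange(.36,.66,.02):
        k=(u>lo)&(u<=lo+.02)&(v>.16)
        if k.any(): print(n,"u %.2f"%lo,"vmin %.3f"%np.percentile(v[k],2),"z",np.round(np.percentile(q[k,2],[2,98]),3),k.sum())
```

```text
top u 0.42 vmin 0.242 z [0.066 0.252] 99
top u 0.44 vmin 0.231 z [0.078 0.34 ] 264
top u 0.46 vmin 0.235 z [0.094 0.341] 315
top u 0.48 vmin 0.243 z [0.077 0.34 ] 308
top u 0.50 vmin 0.262 z [0.075 0.34 ] 300
top u 0.52 vmin 0.292 z [0.093 0.34 ] 305
top u 0.54 vmin 0.321 z [0.136 0.34 ] 306
top u 0.56 vmin 0.350 z [0.227 0.34 ] 295
top u 0.58 vmin 0.381 z [0.259 0.341] 263
top u 0.60 vmin 0.408 z [0.063 0.324] 85
scene u 0.42 vmin 0.246 z [0.063 0.262] 980
scene u 0.44 vmin 0.241 z [0.067 0.335] 2975
scene u 0.46 vmin 0.255 z [0.069 0.336] 3414
scene u 0.48 vmin 0.287 z [0.069 0.336] 3542
scene u 0.50 vmin 0.319 z [0.07  0.336] 3637
scene u 0.52 vmin 0.352 z [0.07  0.336] 3781
scene u 0.54 vmin 0.383 z [0.073 0.336] 3937
scene u 0.56 vmin 0.406 z [0.13  0.336] 1602
```

Call:
carry_out(
  rows=[
    [0,6,0,0,0],
    [0,10,0,0,0],
    [0,10,0,0,0],
    [0,6,0,-15,0],
    [0,0,0,-30,0],
    [0,0,0,-30,0],
    [0,0,0,-20,0],
    [0,0,0,0,0],
  ],
)

```text
time: 9.3
position: [0.5256, -0.1443, 0.1353]
tool_rot: [0.546, 3.089, -0.002]
contact_force: [-0.4, -0.2, -0.0]
grip_width: 0.0003
finger_force: 0.0
```

The monitor edge (v ≥ 0.231) leaves room if I hook at v≈0.112. Next I'll re-measure the blue lip with the tool raised.

```bash
python3 st.py
python3 - <<'E'
from h import *
a=np.radians(-20.1);X=np.array([np.cos(a),np.sin(a)]);Y=np.array([-X[1],X[0]])
for n,r in(("scene",(135,245,140,275)),("top",(115,215,205,310))):
    d=cams.snapshot(n);P=cloud(d,d["T"])[r[0]:r[1],r[2]:r[3]];c=d["color"][r[0]:r[1],r[2]:r[3]]
    hsv=cv2.cvtColor(c,cv2.COLOR_RGB2HSV);H,S=hsv[...,0].astype(int),hsv[...,1].astype(int)
    if n=="scene": cv2.imwrite("pics/s2.png",cv2.resize(c[...,::-1],None,fx=5,fy=5))
    for nm,m in(("blue",(H>105)&(H<125)&(S>150)),("orange",(H>5)&(H<17)&(S>150))):
        q=P[m&(P[...,2]>.034)&(P[...,2]<.052)]
        if len(q)<9: print(n,nm,"few");continue
        u=q[:,:2]@X;v=q[:,:2]@Y;h,e=np.histogram(u,np.arange(.49,.64,.004));print(n,nm,"umin %.4f v %.3f %.3f"%(np.percentile(u,1),v.min(),v.max()),h.tolist())
E
```

```text
9.3 u 0.5431 v 0.0451 z 0.1353 Fu,Fv,Fz [-0.3 -0.4 -0. ]
scene blue umin 0.5673 v 0.033 0.156 [0, 0, 0, 0, 0, 0, 0, 0, 0, 0, 0, 0, 0, 0, 0, 0, 0, 0, 0, 66, 44, 13, 0, 0, 0, 0, 0, 0, 0, 0, 1, 30, 10, 0, 2, 3, 3]
scene orange umin 0.5779 v 0.005 0.080 [0, 0, 0, 0, 0, 0, 0, 0, 0, 0, 0, 0, 0, 0, 0, 0, 0, 0, 0, 0, 0, 3, 62, 34, 2, 0, 0, 0, 0, 0, 0, 0, 0, 4, 50, 6, 0]
top blue umin 0.5698 v 0.127 0.145 [0, 0, 0, 0, 0, 0, 0, 0, 0, 0, 0, 0, 0, 0, 0, 0, 0, 0, 0, 2, 10, 3, 0, 0, 0, 0, 0, 0, 0, 0, 0, 0, 0, 0, 0, 0, 0]
top orange few
```

View pics/s2.png

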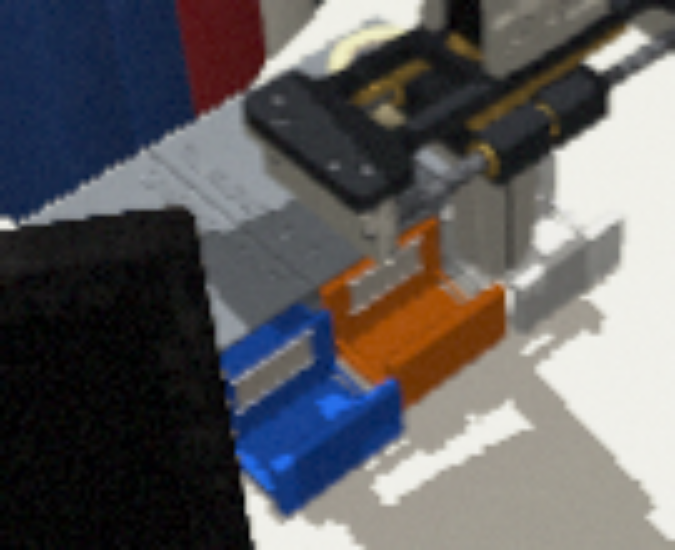

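The orange lip is home (u 0.578–0.586), and the blue lip is at u 0.567–0.576 with its face at about 0.615. The pocket centre is therefore u≈0.595. I'll move over it and look before going down.

Call:
carry_out(
  rows=[
    [0,-6,8,0,0],
    [0,-12,16,0,0],
    [0,-12,16,0,0],
    [0,-12,16,10,0],
    [0,-8,11,15,0],
    [0,0,0,15,0],
    [0,0,0,0,0],
    [0,0,0,0,0],
  ],
)

```text
time: 10.4
position: [0.5938, -0.0983, 0.0926]
tool_rot: [-0.548, -3.093, 0.0]
contact_force: [-0.2, -0.4, 1.0]
grip_width: 0.0005
finger_force: 0.0
```

```bash
python3 st.py; python3 look.py w3
```

```text
10.4 u 0.5914 v 0.1118 z 0.0926 Fu,Fv,Fz [-0.1 -0.4  1. ]
t 10.4 tcp [ 0.5938 -0.0983  0.0926] u,v 0.5913984207319933 0.11177721626562352 toolY deg 69.91486727701823 F [-0.2 -0.4  1. ] 0.0005037387795710933
orange 1133 u [0.5783 0.5812 0.5861] v [0.0067 0.0404 0.0757] z 0.04257410766799405 fit [-0.17457057  0.58831778]
blue 1115 u [0.4373 0.4421 0.4543] v [0.2487 0.2534 0.2592] z 0.04497275257312772 fit [1.19397051 0.14062076]
white 738 u [0.5751 0.5788 0.583 ] v [-0.069  -0.0349 -0.0006] z 0.04292407018795022 fit [-0.01755797  0.57821863]
```

View pics/w3.png

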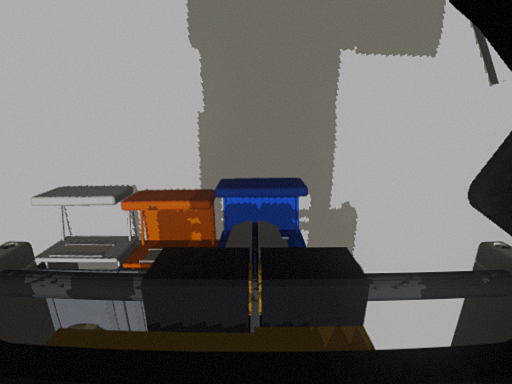

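The wrist view shows the blue lip at (262,187) with the fingertips at (255,235) behind it, over the pocket. The orange (170,200) and white (85,195) lips are home. Going down and then pulling.

Call:
carry_out(
  rows=[
    [0,0,0,8,0],
    [0,0,0,14,0],
    [0,0,0,14,0],
    [0,0,0,12,0],
    [0,0,0,7,0],
    [0,0,0,0,0],
    [0,4,0,0,0],
    [0,3,0,0,0],
  ],
)

```text
time: 11.45
position: [0.5878, -0.0955, 0.0382]
tool_rot: [0.547, 3.092, -0.0]
contact_force: [1.2, -0.4, -0.7]
grip_width: 0.0005
finger_force: 0.8
```

```bash
python3 st.py
```

```text
11.45 u 0.5849 v 0.1123 z 0.0382 Fu,Fv,Fz [ 1.3 -0.  -0.7]
```

Call:
carry_out(
  rows=[
    [0,3,0,0,0],
    [0,4,0,0,0],
    [0,5,0,0,0],
    [0,6,0,0,0],
    [0,6,0,0,0],
    [0,6,0,0,0],
    [0,6,0,0,0],
    [0,6,0,0,0],
  ],
)

```text
time: 12.45
position: [0.5477, -0.081, 0.0376]
tool_rot: [-0.547, -3.094, 0.0]
contact_force: [1.2, -1.3, 0.8]
grip_width: 0.0002
finger_force: 0.8
```

Call:
carry_out(
  rows=[
    [0,6,0,0,0],
    [0,5,0,0,0],
    [0,4,0,0,0],
    [0,3,0,0,0],
    [0,2,0,0,0],
    [0,2,0,0,0],
    [0,1,0,0,0],
    [0,0,0,0,0],
  ],
)

```text
time: 13.45
position: [0.5264, -0.073, 0.0376]
tool_rot: [-0.547, -3.093, -0.0]
contact_force: [1.0, -0.7, -0.1]
grip_width: 0.0003
finger_force: 0.4
```

```bash
python3 st.py
```

```text
13.45 u 0.5195 v 0.1123 z 0.0376 Fu,Fv,Fz [ 1.1 -0.3 -0.1]
```

Call:
carry_out(
  rows=[
    [0,2,0,0,0],
    [0,2,0,0,0],
    [0,1,0,0,0],
    [0,1,0,0,0],
    [0,1,0,0,0],
    [0,1,0,0,0],
    [0,1,0,0,0],
    [0,0,0,0,0],
  ],
)

```text
time: 14.45
position: [0.5221, -0.0715, 0.0382]
tool_rot: [0.546, 3.085, -0.002]
contact_force: [12.6, -3.6, -10.0]
grip_width: 0.0004
finger_force: 6.1
```

```bash
python3 st.py
```

```text
14.45 u 0.5149 v 0.1123 z 0.0382 Fu,Fv,Fz [ 13.1   0.9 -10. ]
```

The blue tray is at its stop: 13 N with no motion, about 80 mm out from home. I'll back the finger to mid-pocket, raise it and check.

Call:
carry_out(
  rows=[
    [0,-5,0,0,0],
    [0,-6,0,0,0],
    [0,-5,0,0,0],
    [0,0,0,0,0],
    [0,0,0,-20,0],
    [0,0,0,-40,0],
    [0,0,0,-40,0],
    [0,0,0,-40,0],
  ],
)

```text
time: 15.45
position: [0.5325, -0.0753, 0.1788]
tool_rot: [-0.547, -3.093, -0.0]
contact_force: [0.2, -0.5, 0.0]
grip_width: 0.0007
finger_force: 0.0
```

Call:
carry_out(
  rows=[
    [0,10,-10,-20,0],
    [0,20,-20,0,0],
    [0,30,-20,0,0],
    [0,30,-20,0,0],
    [0,30,-20,0,0],
    [0,20,-10,0,0],
    [0,0,0,0,0],
    [0,0,0,0,0],
  ],
)

```text
time: 16.45
position: [0.368, -0.1216, 0.1979]
tool_rot: [0.547, 3.093, -0.0]
contact_force: [0.1, 0.3, -0.9]
grip_width: 0.0003
finger_force: 0.0
```

```bash
python3 st.py
python3 - <<'E'
from h import *
a=np.radians(-20.1);X=np.array([np.cos(a),np.sin(a)]);Y=np.array([-X[1],X[0]])
r=(135,255,140,275);d=cams.snapshot("scene");P=cloud(d,d["T"])[r[0]:r[1],r[2]:r[3]];c=d["color"][r[0]:r[1],r[2]:r[3]]
hsv=cv2.cvtColor(c,cv2.COLOR_RGB2HSV);H,S=hsv[...,0].astype(int),hsv[...,1].astype(int)
im1=cv2.resize(c[...,::-1],None,fx=4,fy=4)
for nm,m in(("blue",(H>105)&(H<125)&(S>150)),("orange",(H>5)&(H<17)&(S>150))):
    q=P[m&(P[...,2]>.034)&(P[...,2]<.052)];u=q[:,:2]@X;print(nm,np.percentile(u,1))
cv2.imwrite("pics/s3.png",im1)
E
```

```text
16.45 u 0.3873 v 0.0123 z 0.1979 Fu,Fv,Fz [-0.   0.3 -0.9]
blue 0.4970884414337039
orange 0.5777140465074205
```

View pics/s3.png

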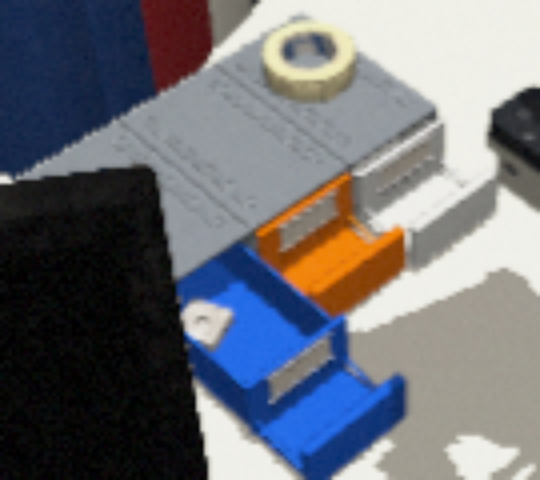

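The blue tray is fully out, with its lip about 80.6 mm ahead of the orange one and the magnet inside at (207,322). The orange tray is home at (360,270), the white tray is shut, and the tape is in place. The arm is clear.

```bash
python3 -c "
from workcell import ticket
print(ticket.hand_in())"
```

```text
the job is handed in; nothing more can be done
None
```

The orange tray is pushed home to its stop and the blue tray is drawn out to its stop, about 80 mm. The white tray and the tape look undisturbed, the magnet is still in the blue tray, and the job was handed in at about 16.5 s with the arm clear.

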